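# Fasten the cover of the bench power supply

### The arm

A 6-joint arm with a two-finger parallel gripper is mounted at the origin on the work surface. World frame = base frame: x ahead of the robot, y to its left, z up, the work surface at z = 0. Lengths are in m, angles in rad, forces in N, time in s.
With the tool pointing down it reaches from about 0.35 to 0.85 m from the base axis. Payload 8.1 kg.
Tool frame: the origin (TCP) lies on the mounting face of the last link; the fingertips stand 186 mm ahead of it and the grasp point (between the pads) lies 167 mm ahead of it; z points along the fingers, y is the line along which they close (so a half turn about z gives the same grasp; the last joint's range is limited). The gripper opens to 93 mm and grips with 3 to 60 N. Pads are 15 mm wide; open, the fingers measure 128 mm over their backs; the gripper's body (75 mm by 188 mm) begins 65 mm behind the grasp point.
Start: joints at [1.226, 0.13, 1.488, -0, 1.523, -0.085], TCP at [0.154, 0.58, 0.405] pointing down, gripper open.
Joint ranges: [-2.96, 2.96], [-0.89, 2.26], [0.02, 2.5], [-1.34, 4.48], [0, 2.73], [-2.66, 2.66]. Speed limits (rad/s): [2.39, 2.39, 2.79, 3.14, 3.14, 3.14].

### API

Orientations are given as a rotation vector (axis times angle).
In Python, from plant import * gives the robot as it stands. The module is installed in compiled form; this text tells all that it offers.
- The arm moves only by the tool arm_command, never from a script. Its argument "increments" is a list of rows, each a list of 6 numbers: the shift along the tool's x, y, z in units of 0.2 m (1.0 is 0.2 m), then the turn, a rotation vector about the tool's x, y, z in units of pi rad (1.0 is pi rad). A call has exactly 5 rows; each row is the pose to reach, as a shift and turn from the pose commanded when the call began, along the tool's axes at that moment, turning the shorter way round; what a row does not reach only later rows make up. A row lasts 1/8 s, in which the tool goes at most 62.5 mm and 10.7 degrees, less where a joint would pass 70% of its speed; a pose out of reach is approached as far as the arm can. A call with a number of a shift or a turn outside -1 to 1 is refused whole. A call with a gripper value outside its range is refused whole. "fingers" is the closure, from -1 (fully open) to 1 (shut), set as the call begins (left out, the last holds). The fingers move at their own pace and stop on an object; "force" is the grip in N (left out, the last holds). Time passes only in rows, so rows that repeat a pose let the fingers close, or fill a call up. It gives the time, the measured TCP pose, the force, the opening and the grip force at its end, in the units of the state.
- read_state(): the state, without advancing time (a new reading comes with each control period).
- read_camera(name): name is "scene" or "top" or "wrist"; returns a dict with "image" (480x640x3 uint8, red, green, blue), "fx", "fy", "cx", "cy" (pixels), "T" (4x4, takes a point from camera to world coordinates). Camera axes: x right, y down, z forward; pixel columns grow to the right and rows downward; lengths in m; the calibration is good to about 2 mm. A picture is of the moment at which its call begins. There is no depth.
- close_job(): hands the job in; it is judged then, once.
The state is a dict: "t": time; "q": joint angles; "dq": joint speeds; "joint_torque": joint torques, N m; "tool_pos": TCP position; "orientation": TCP orientation; "force": force on the tool from outside, world axes, zero at the start; "wrist_torque": the same for the moment, N m; "opening": finger opening in m; "gripper_force": force on a finger pad.
Only numpy, scipy, OpenCV 4.12 (cv2) and the standard library are available. Lean on these libraries where they do the work, as an engineer would, in place of code of your own. Each camera call takes 0.05 s, during which the arm holds its last target. There are 200 camera calls.

### The job

The ivory power supply's cover is on but its fastener is missing. Take the blue quarter-turn stud from the grey stand, line its wing up with the slot in the blue-framed spot on the cover, push it in until its flange lies fully home on the cover, then turn it a quarter turn (either way) so that the wing stands square across the slot, and let go. Leave the yellow and the red stud in the stand.

Things in the scene. Friction and masses are not known exactly. Their poses are not given: they have to be found in the camera images.
- blue_stud_grip (a point): Loose stud, 80 g or so. Blue wing 50 long x 12 thick x 40 tall on a bright flange 56 across, 4 thick; below the flange a 20 mm shank whose foot carries a round-nosed cross pin, 34 long x 12 thick, parallel to the wing. Point: on its axis, 30 above the flange's underside, 14 below the wing's top; grip here across the wing. x along wing, z up. Fully home it is 30 above the cover, out of line 50.
- slot (a point): Centre of the slot, at the top face of the level cover of the fixed ivory power supply (240 x 200, 90 mm tall; place and yaw vary). x along the slot, y across, z up. 44 long x 20 wide, through the 6 mm cover; free space below lets the pin turn either way, no stops or springs. Painted blue square frame, 76 mm, around it.
- yellow_stud_grip (a point): Bystander: same stud with a yellow wing, same point. All three studs start upright in the round holes (42 across, 85 apart in a row) of a fixed grey stand, 260 x 80 x 30 mm tall, flanges resting on its top; which stud is in which hole varies, wings lie roughly along the row.
- red_stud_grip (a point): Bystander: same stud with a red wing, same point; also in the grey stand, to be left there.
Mind the look-alikes: they are no part of the job. What is shaped like the part that bears blue_stud_grip but green or turquoise is not meant.

How it is judged:
On the way:
1. the blue stud is pushed fully home in the slot, its wing along the slot (z of blue_stud_grip in the frame of slot below 0.035 m and horizontal distance between blue_stud_grip and slot below 0.012 m and angle between the x axis of blue_stud_grip and the x axis of slot, either way round below 0.5 rad), for 0.05 s.
At the end, for the whole second after the job is handed in: The blue stud stands upright (within 8 degrees) in the slot with its flange down on the cover (within 4 mm) and within 12 mm of the slot's centre, its wing square across the slot (within 21 degrees), and released. The yellow and red studs are in the stand, never moved by more than 25 mm (z of blue_stud_grip in the frame of slot between 0.024 and 0.034 m and horizontal distance between blue_stud_grip and slot below 0.012 m and angle between blue_stud_grip's own z axis and vertical below 0.15 rad and angle between the x axis of blue_stud_grip and the x axis of slot, either way round above 1.2 rad); the robot touches nothing.
It fails at once if the yellow stud is moved more than 25 mm (distance of yellow_stud_grip from where it was at the start of the episode above 0.025 m).
It fails at once if the red stud is moved more than 25 mm (distance of red_stud_grip from where it was at the start of the episode above 0.025 m).
It also fails if it takes over 40 s, if anything falls off the work surface, if the arm or the gripper's body presses on something with over 40 N, if the wrist force passes 120 N, or if a joint passes its speed limit or range.

## Working session

There is one attempt and no reset: what is moved stays moved. The work goes in short steps, Python scripts to look and compute and a tool call to move; the robot and the scene stay as the last step left them, time stands still between calls to the robot, and variables do not carry over. Pictures are saved under pics/ and viewed, at most 10 in all, crops included, and the job is handed in when it is done.

Besides the shell and the picture viewer there is one more tool, called after "Emit:" by a JSON object that holds its "name" and its "arguments". arm_command: Moves the arm, as the interface text tells. Shifts and turns lie within -1 to 1; 1 stands for 0.2 m of shift or pi rad of turn. Its arguments: {"type":"object","properties":{"increments":{"type":"array","items":{"type":"array","items":{"type":"number","minimum":-1,"maximum":1}}},"fingers":{"type":"number"},"force":{"type":"number"}},"required":["increments"]}

```bash
mkdir -p pics; python3 - <<'E'
from plant import *
import cv2,numpy as np,pickle
s=read_state();print(s['t'],s['tool_pos'],s['orientation'],s['opening'])
d={n:read_camera(n) for n in("scene","top","wrist")}
pickle.dump(d,open('d0.pkl','wb'))
for n in d: print(n,d[n]['fx'],d[n]['cx'],d[n]['T'].round(3).tolist())
cv2.imwrite('pics/a.png',cv2.resize(np.vstack([np.hstack([d['top']['image'],d['scene']['image']])]),(800,300))[...,::-1])
cv2.imwrite('pics/top.png',d['top']['image'][...,::-1])
cv2.imwrite('pics/scene.png',d['scene']['image'][...,::-1])
E
```

```text
0.0 [0.1540458  0.57965359 0.40366579] [-4.06934545e-01 -3.11469732e+00  2.84517667e-03] 0.09287526514908268
scene 544.9790748640518 327.35110628592867 [[0.788, 0.496, -0.365, 0.9], [0.615, -0.625, 0.481, -0.381], [0.01, -0.603, -0.797, 0.766], [0.0, 0.0, 0.0, 1.0]]
top 603.426280929386 320.9110883536565 [[-0.023, -0.981, 0.194, 0.443], [-0.999, 0.028, 0.025, 0.037], [-0.03, -0.193, -0.981, 0.916], [0.0, 0.0, 0.0, 1.0]]
wrist 377.59288422035036 321.08295150331503 [[0.256, 0.936, 0.243, 0.087], [0.967, -0.248, -0.066, 0.597], [-0.002, 0.251, -0.968, 0.385], [0.0, 0.0, 0.0, 1.0]]
```

View pics/top.png

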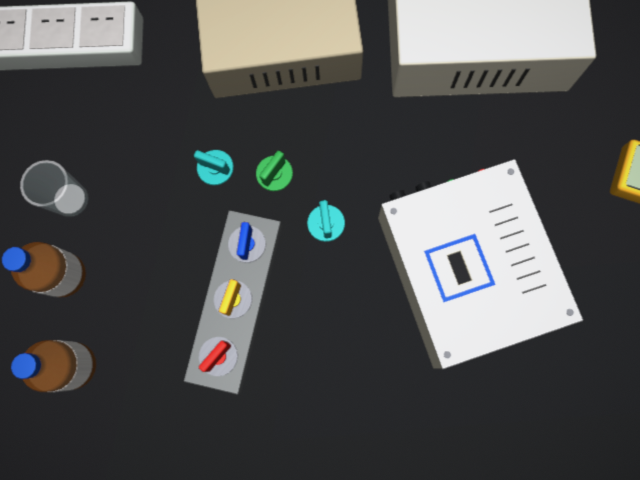

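View pics/scene.png

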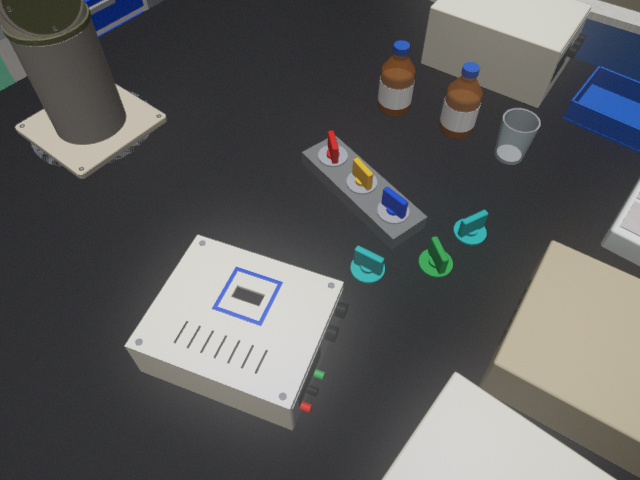

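The top view shows the blue stud at about (245,240), nearest hole of the stand, and the blue frame with the dark slot at (459,268). In the scene view the blue stud is at (395,203) and the slot at (248,296).

```bash
cat > h.py <<'E'
import cv2,numpy as np
from scipy.spatial.transform import Rotation as R
def ray(c,p):
    d=c['T'][:3,:3]@np.array([(p[0]-c['cx'])/c['fx'],(p[1]-c['cy'])/c['fy'],1]);return c['T'][:3,3],d/np.linalg.norm(d)
def plane(c,p,z):
    o,d=ray(c,p);return o+d*(z-o[2])/d[2]
def tri(vs):
    A=0;b=0
    for c,p in vs:
        o,d=ray(c,p);M=np.eye(3)-np.outer(d,d);A=A+M;b=b+M@o
    x=np.linalg.solve(A,b)
    return x,[np.linalg.norm((np.eye(3)-np.outer(ray(c,p)[1],ray(c,p)[1]))@(x-ray(c,p)[0])).round(4) for c,p in vs]
def blue(c):
    h=cv2.cvtColor(c['image'],cv2.COLOR_RGB2HSV);return cv2.inRange(h,(108,120,50),(128,255,255))
def comps(m,amin=60):
    cs,_=cv2.findContours(m,cv2.RETR_EXTERNAL,cv2.CHAIN_APPROX_NONE)
    return [k for k in cs if cv2.contourArea(k)>amin]
def quad(k):
    "corners of a convex four-sided contour, by lines fitted to its sides"
    hull=cv2.convexHull(k);e=.02
    while True:
        a=cv2.approxPolyDP(hull,e*cv2.arcLength(hull,True),True)[:,0].astype(float)
        if len(a)<=4:break
        e+=.01
    return a
def diag(a):
    l=np.cross(np.cross([*a[0],1],[*a[2],1]),np.cross([*a[1],1],[*a[3],1]));return l[:2]/l[2]
E
python3 - <<'E'
import pickle;from h import *
d=pickle.load(open('d0.pkl','rb'))
res={}
for n in d:
    for k in comps(blue(d[n])):
        x,y,w,h=cv2.boundingRect(k);print(n,(x,y,w,h),cv2.contourArea(k),cv2.minAreaRect(k))
T,S=d['top'],d['scene']
def pick(c,p): return min(comps(blue(c)),key=lambda k:np.hypot(*(np.array(cv2.minAreaRect(k)[0])-p)))
a,b=quad(pick(T,(459,268))),quad(pick(S,(248,296)))
print(a,b)
x,e=tri([(T,diag(a)),(S,diag(b))]);print('slot',x,e)
for p in a:print(plane(T,p,x[2]))
def dark(c,q):
    m=np.zeros((480,640),np.uint8);ctr=q.mean(0);cv2.fillConvexPoly(m,(ctr+.75*(q-ctr)).astype(np.int32),255)
    return max(comps(cv2.inRange(c['image'].max(2),0,110)&m),key=cv2.contourArea)
for n,c,q in(('T',T,a),('S',S,b)):
    k=dark(c,q);qq=quad(k);P=np.array([plane(c,p,x[2])[:2] for p in k[:,0]],np.float32)
    print(n,cv2.minAreaRect(P),cv2.minAreaRect(k)[0])
    res[n]=cv2.minAreaRect(k)[0]
print('slot dark tri',tri([(T,res['T']),(S,res['S'])]))
ka,kb=pick(T,(245,240)),pick(S,(395,203))
cen=lambda k:(lambda m:(m['m10']/m['m00'],m['m01']/m['m00']))(cv2.moments(k))
x,e=tri([(T,cen(ka)),(S,cen(kb))]);print('wing',x,e)
P=np.array([plane(T,p,x[2])[:2] for p in ka[:,0]],np.float32);print(cv2.minAreaRect(P),cv2.fitLine(P,1,0,.01,.01).T)
E
```

```text
scene (213, 267, 69, 58) 2278.5 ((246.88818359375, 294.815185546875), (56.3936653137207, 47.516597747802734), 19.536653518676758)
scene (382, 187, 26, 31) 473.0 ((392.7528991699219, 203.018798828125), (32.309959411621094, 20.536447525024414), 36.25383758544922)
scene (462, 62, 18, 16) 200.5 ((470.5, 69.5), (15.0, 17.0), 90.0)
scene (393, 40, 17, 16) 213.0 ((401.0, 47.5), (15.0, 16.0), 90.0)
scene (563, 32, 77, 122) 5593.5 ((622.3642578125, 86.64932250976562), (84.06608581542969, 107.93302154541016), 23.8387393951416)
scene (91, 0, 52, 31) 731.0 ((115.69194793701172, 9.89443588256836), (18.006237030029297, 54.675872802734375), 61.189208984375)
top (11, 353, 30, 26) 578.5 ((25.5, 365.5), (25.0, 29.0), 90.0)
top (1, 246, 30, 26) 538.5 ((15.25000286102295, 259.25), (26.16295051574707, 26.870054244995117), 45.0)
top (425, 234, 70, 68) 2831.5 ((459.2431335449219, 267.3554382324219), (54.52703094482422, 55.248130798339844), 70.55996704101562)
top (237, 222, 18, 37) 396.0 ((246.4110870361328, 240.30577087402344), (16.154529571533203, 36.33781433105469), 9.090277671813965)
[[474. 234.]
 [494.
[... 269 characters left out ...]
59  0.09117415]
[ 0.59420544 -0.08556151  0.09117415]
T ((0.5698955655097961, -0.1306646466255188), (0.042104706168174744, 0.018194781616330147), 16.993249893188477) (458.9072570800781, 267.45880126953125)
S ((0.5705828666687012, -0.1330317258834839), (0.04130914434790611, 0.01646268740296364), 16.931386947631836) (247.84487915039062, 295.946044921875)
slot dark tri (array([ 0.56999899, -0.13156559,  0.08843   ]), [np.float64(0.0005), np.float64(0.0005)])
wing [0.62325791 0.17013154 0.05611373] [np.float64(0.0004), np.float64(0.0004)]
((0.6242067813873291, 0.16804516315460205), (0.023808928206562996, 0.05404669791460037), 81.23394012451172) [[ 0.99940217 -0.03457258  0.64466625  0.1704291 ]]
```

```bash
cat >> h.py <<'E'
def move(s,pos,ydeg):
    "increments (units) from the present pose to pos, tool down, tool y at ydeg"
    R0=R.from_rotvec(s['orientation']);y=np.radians(ydeg)
    Y=np.array([np.cos(y),np.sin(y),0]);Z=np.array([0,0,-1.]);X=np.cross(Y,Z)
    R1=R.from_matrix(np.array([X,Y,Z]).T)
    return (R0.inv().apply(np.array(pos)-s['tool_pos'])/.2).round(4),((R0.inv()*R1).as_rotvec()/np.pi).round(4)
E
python3 - <<'E'
import pickle;from h import *;from plant import *
d=pickle.load(open('d0.pkl','rb'));T,S=d['top'],d['scene']
for a,b in (((15,259),(470,69)),((15,259),(401,47)),((25,365),(401,47)),((325,210),(370,258)),((276,163),(437,250))):print(tri([(T,a),(S,b)]))
s=read_state();print(move(s,(.60,.17,.40),92))
E
```

```text
(array([0.58828924, 0.45988244, 0.14571189]), [np.float64(0.0007), np.float64(0.0007)])
(array([0.53753991, 0.3576519 , 0.25231069]), [np.float64(0.0473), np.float64(0.0473)])
(array([0.45079187, 0.43599319, 0.14666832]), [np.float64(0.0006), np.float64(0.0006)])
(array([0.66199429, 0.04953073, 0.06200985]), [np.float64(0.0035), np.float64(0.0035)])
(array([0.73622359, 0.12196835, 0.06772197]), [np.float64(0.0008), np.float64(0.0008)])
(array([-2.6812, -1.4071,  0.0214]), array([-0.0004, -0.0001, -0.0938]))
```

Emit:
{"name": "arm_command", "arguments": {"increments": [[-0.22,-0.116,0,0,0,0],[-0.45,-0.236,0,0,0,0],[-0.68,-0.357,0,0,0,0],[-0.9,-0.47,0,0,0,0],[-0.9,-0.47,0,0,0,0]], "fingers": -0.1}}

```text
t: 0.78
tool_pos: [0.306, 0.4408, 0.4045]
orientation: [0.414, 3.114, -0.001]
force: [-0.4, -0.1, -0.1]
opening: 0.052
gripper_force: 0.0
```

Emit:
{"name": "arm_command", "arguments": {"increments": [[-0.22,-0.116,0,0,0,0],[-0.45,-0.236,0,0,0,0],[-0.68,-0.357,0,0,0,0],[-0.9,-0.47,0,0,0,0],[-0.9,-0.47,0,0,0,0]]}}

```text
t: 1.4
tool_pos: [0.4552, 0.3044, 0.4044]
orientation: [-0.412, -3.114, 0.001]
force: [-0.8, 0.6, -0.4]
opening: 0.0511
gripper_force: 0.0
```

Emit:
{"name": "arm_command", "arguments": {"increments": [[-0.22,-0.116,0,0,0,-0.03],[-0.45,-0.236,0,0,0,-0.06],[-0.68,-0.357,0,0,0,-0.09],[-0.88,-0.47,0,0,0,-0.094],[-0.88,-0.47,0,0,0,-0.094]]}}

```text
t: 2.02
tool_pos: [0.6007, 0.1691, 0.4039]
orientation: [0.052, -3.14, 0.0]
force: [-0.7, 0.1, 0.1]
opening: 0.051
gripper_force: 0.0
```

```bash
python3 - <<'E'
from h import *;from plant import *;import pickle
s=read_state();print(s['t'],s['tool_pos'],s['opening'],s['q'].__repr__())
c=read_camera('wrist');pickle.dump((s,c),open('w1.pkl','wb'))
cv2.imwrite('pics/w1.png',c['image'][...,::-1])
for k in comps(blue(c)):print(cv2.minAreaRect(k),cv2.boundingRect(k))
E
```

```text
2.025 [0.60068385 0.16906044 0.4039202 ] 0.05104929223591456 array([ 1.92207021e-01,  1.95735926e-01,  1.41722976e+00,  5.87864755e-06,
        1.52956599e+00, -1.41199497e+00])
((322.0, 251.5), (61.0, 24.0), 90.0) (310, 221, 25, 62)
```

View pics/w1.png

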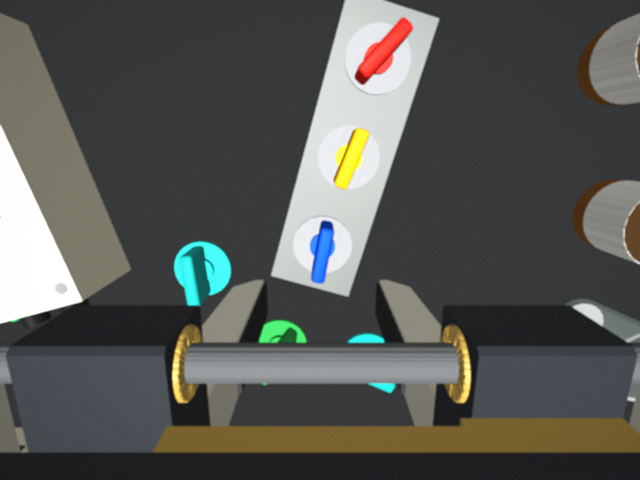

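The wrist view shows the blue wing from (325,222) to (318,282), on its flange centred near (322,245), with yellow and red farther up and turquoise and green studs below and left.

```bash
python3 - <<'E'
from h import *;import pickle
s,c=pickle.load(open('w1.pkl','rb'));d=pickle.load(open('d0.pkl','rb'))
m=blue(c)[215:290,290:350]
for r in range(4,70,3):
    x=np.flatnonzero(m[r]); 
    if len(x):print(215+r,290+x[0],290+x[-1],len(x))
# flange: bright, low saturation
im=c['image'][190:300,270:375];hsv=cv2.cvtColor(im,cv2.COLOR_RGB2HSV)
print(im[55,[5,15,26,80,95]].tolist())
g=cv2.cvtColor(im,cv2.COLOR_RGB2GRAY)
C=cv2.HoughCircles(cv2.GaussianBlur(g,(3,3),0),cv2.HOUGH_GRADIENT,1,100,param1=80,param2=12,minRadius=25,maxRadius=34)
if C is not None:
    p=C[0,0];print(p+[270,190,0],plane(c,p[:2]+[270,190],.034),p[2])
# wing ends in wrist view on the top plane .074
for q in((325,222),(318,281)):print(plane(c,q,.074))
E
```

```text
222 322 329 8
225 321 331 11
228 320 332 13
231 320 333 13
234 319 332 6
237 314 332 10
240 312 332 11
243 310 333 12
246 310 334 12
249 315 333 12
252 312 332 14
255 314 330 10
258 315 328 7
261 314 327 8
264 314 326 8
267 313 326 9
270 313 325 9
273 312 325 11
276 312 324 11
279 312 324 10
282 315 322 8
[[59, 59, 62], [209, 215, 210], [237, 239, 242], [236, 238, 242], [125, 128, 127]]
[321.5        244.5         28.60000038] [0.62284139 0.17001025 0.034     ] 28.6
[0.59287992 0.17190017 0.074     ]
[0.64547115 0.16769689 0.074     ]
```

Emit:
{"name": "arm_command", "arguments": {"increments": [[-0.06,0,0.1,0,0,0.022],[-0.112,0.002,0.3,0,0,0.044],[-0.112,0.002,0.5,0,0,0.044],[-0.112,0.002,0.65,0,0,0.044],[-0.112,0.002,0.65,0,0,0.044]]}}

```text
t: 2.7
tool_pos: [0.6196, 0.1728, 0.2714]
orientation: [-0.158, -3.131, 0.002]
force: [-0.4, -0.3, 0.1]
opening: 0.0509
gripper_force: 0.0
```

```bash
python3 - <<'E'
from h import *;from plant import *;import pickle
s=read_state();print(s['t'],s['tool_pos'],s['opening'])
c=read_camera('wrist');pickle.dump((s,c),open('w2.pkl','wb'))
cv2.imwrite('pics/w2.png',c['image'][...,::-1])
g=s['tool_pos'];print(move(s,(.623,.170,.227),84))
for k in comps(blue(c)):print(cv2.minAreaRect(k),cv2.boundingRect(k))
E
```

```text
2.7 [0.61960266 0.17279164 0.27143659] 0.05088219558974478
(array([-0.0197, -0.0119,  0.2221]), array([-0.0004, -0.002 ,  0.0013]))
((318.0, 287.5), (38.0, 107.0), 0.0) (299, 234, 39, 108)
```

View pics/w2.png

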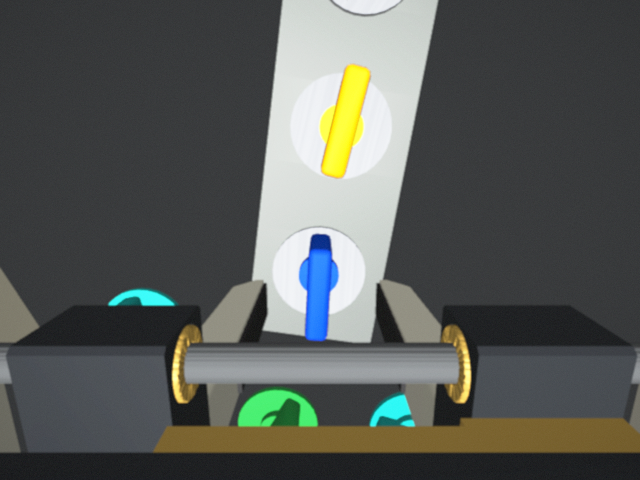

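The wing, (320,235)–(317,340), stands nearly vertical in the image, between the fingers.

Emit:
{"name": "arm_command", "arguments": {"increments": [[-0.02,-0.012,0.06,0,0,0.004],[-0.02,-0.012,0.12,0,0,0.004],[-0.02,-0.012,0.18,0,0,0.004],[-0.02,-0.012,0.222,0,0,0.004],[-0.02,-0.012,0.222,0,0,0.004]]}}

```text
t: 3.38
tool_pos: [0.6253, 0.1679, 0.229]
orientation: [-0.181, -3.134, 0.001]
force: [0.2, -0.2, 0.3]
opening: 0.0514
gripper_force: 0.0
```

Emit:
{"name": "arm_command", "arguments": {"increments": [[0,0,0,0,0,0],[0,0,0,0,0,0],[0,0,0,0,0,0],[0,0,0,0,0,0],[0,0,0,0,0,0]], "fingers": 1, "force": 35}}

```text
t: 4.0
tool_pos: [0.6259, 0.1681, 0.2306]
orientation: [0.181, 3.136, 0.0]
force: [0.1, 0.9, 0.1]
opening: 0.0118
gripper_force: 35.0
```

Emit:
{"name": "arm_command", "arguments": {"increments": [[0,0,-0.1,0,0,0],[0,0,-0.3,0,0,0],[0,0,-0.5,0,0,0],[0,0,-0.65,0,0,0],[0,0,-0.65,0,0,0]]}}

```text
t: 4.62
tool_pos: [0.6268, 0.1682, 0.3656]
orientation: [0.18, 3.129, 0.003]
force: [0.1, 0.0, -1.9]
opening: 0.012
gripper_force: 35.0
```

```bash
python3 - <<'E'
from h import *;from plant import *;import pickle
s=read_state();print(s['t'],s['tool_pos'],s['opening'],s['gripper_force'],s['force'])
c=read_camera('wrist');pickle.dump((s,c),open('w3.pkl','wb'))
S=read_camera('scene');pickle.dump(S,open('s3.pkl','wb'))
cv2.imwrite('pics/w3.png',np.hstack([c['image'][160:,150:490],S['image'][60:380,240:580]])[...,::-1]) if 0 else cv2.imwrite('pics/w3.png',np.hstack([c['image'][160:480,150:490],S['image'][60:380,240:580]])[...,::-1])
print(move(s,(.570,-.1315,.33),107.2))
E
```

```text
4.625 [0.62675871 0.16824173 0.3655511 ] 0.012029349546107718 34.96545910835266 [ 0.14651037  0.00416462 -1.93820213]
(array([ 0.1109, -1.5218,  0.1735]), array([ 0.0002,  0.0024, -0.1322]))
```

View pics/w3.png

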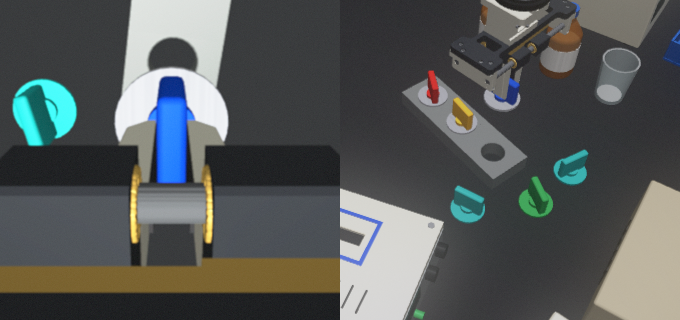

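The stud is held in the gripper, its flange level; the blue hole is empty and yellow and red stand in place.

Emit:
{"name": "arm_command", "arguments": {"increments": [[0.015,-0.2,0,0,0,0],[0.033,-0.45,0,0,0,0],[0.05,-0.7,0,0,0,0],[0.055,-0.8,0,0,0,0],[0.055,-0.8,0,0,0,0]]}}

```text
t: 5.35
tool_pos: [0.5961, 0.0094, 0.3591]
orientation: [-0.184, -3.134, -0.0]
force: [-0.5, 0.1, -0.6]
opening: 0.0118
gripper_force: 35.0
```

Emit:
{"name": "arm_command", "arguments": {"increments": [[0.015,-0.2,0,0,0,-0.03],[0.033,-0.45,0,0,0,-0.07],[0.05,-0.65,0,0,0,-0.11],[0.056,-0.722,0,0,0,-0.132],[0.056,-0.722,0,0,0,-0.132]]}}

```text
t: 5.98
tool_pos: [0.569, -0.1314, 0.3597]
orientation: [0.467, -3.106, -0.001]
force: [0.0, 0.6, -1.2]
opening: 0.0116
gripper_force: 35.0
```

```bash
python3 - <<'E'
from h import *;from plant import *;import pickle
s=read_state();print(s['t'],s['tool_pos'],s['orientation'],s['opening'],s['gripper_force'])
d={n:read_camera(n) for n in('wrist','top','scene')};pickle.dump((s,d),open('w4.pkl','wb'))
c=d['wrist'];S=d['scene']
cv2.imwrite('pics/w4.png',np.hstack([c['image'][100:480,130:510],S['image'][100:480,100:480]])[...,::-1])
print(move(s,(.570,-.1315,.33),107.2))
E
```

```text
5.975 [ 0.56896697 -0.13135223  0.35974108] [ 4.67064939e-01 -3.10612969e+00 -1.32490065e-03] 0.01164020849265252 34.96494948863983
(array([-0.0048, -0.0024,  0.1487]), array([ 0.0003, -0.0001, -0.0005]))
```

View pics/w4.png

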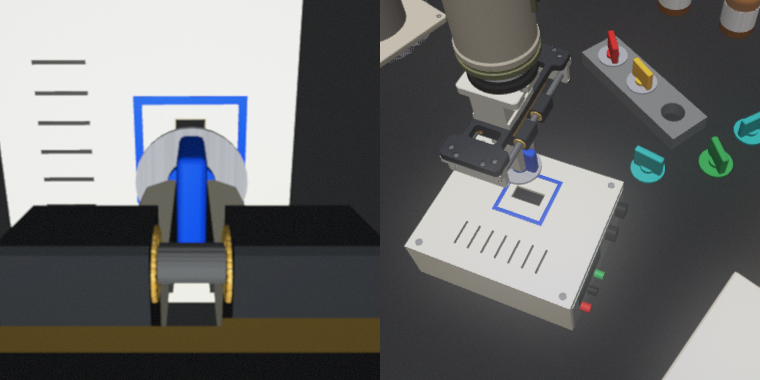

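The wing and the slot line up (wing at crop column 192, slot edge at (190,123)); frame's far edge runs (135,97)–(247,97) in the crop, and the flange's rim tops out at about (192,127).

```bash
python3 - <<'E'
from h import *;import pickle
s,d=pickle.load(open('w4.pkl','rb'));c=d['wrist'];R0=R.from_rotvec(s['orientation']);p0=s['tool_pos']
tool=lambda w:(R0.inv().apply(w-p0)*1000).round(1)
z=p0[2]-.197
print('rim, bottom edge, in tool mm',tool(plane(c,(322,227),z)),tool(plane(c,(322,227),z+.004)),'want x=28')
im=c['image'];print(im[222:234,322].tolist(), im[215:232,300].sum(1).tolist())
m=blue(c);a=[]
for r in (197,): pass
k=max(comps(m[150:300,230:420]),key=lambda k:np.prod(cv2.boundingRect(k)[2:]));k=k[:,0]+[230,150]
tl=k[np.argmin(k.sum(1))];tr=k[np.argmax(k[:,0]-k[:,1])]
A,B=plane(c,tl,.0905),plane(c,tr,.0905);print(tl,tr,A,B,'width',np.linalg.norm(A-B))
u=(A-B)/np.linalg.norm(A-B);n=np.array([-u[1],u[0],0]);mid=(A+B)/2
print('yaw across',np.degrees(np.arctan2(u[1],u[0])),'centre',mid+n*.038,mid-n*.038)
r,_=max([(kk,cv2.contourArea(kk)) for kk in comps(cv2.inRange(im[205:240,290:355].max(2),0,60),5)]or[(None,0)],key=lambda t:t[1])
print(None if r is None else cv2.boundingRect(r+[[290,205]]))
E
```

```text
rim, bottom edge, in tool mm [ 31.3   0.3 197. ] [ 32.2   0.3 193. ] want x=28
[[41, 42, 45], [41, 41, 42], [42, 41, 43], [45, 42, 45], [67, 67, 67], [99, 102, 105], [143, 145, 150], [177, 179, 186], [183, 187, 192], [183, 187, 192], [181, 184, 191], [184, 187, 193]] [714, 714, 719, 715, 715, 718, 717, 719, 717, 716, 716, 718, 718, 717, 705, 609, 423]
[263 197] [376 196] [ 0.54543208 -0.17886124  0.0905    ] [ 0.52273254 -0.10741937  0.0905    ] width 0.07496139146832664
yaw across -72.37316006857941 centre [ 0.57029817 -0.13163328  0.0905    ] [ 0.49786645 -0.15464732  0.0905    ]
(307, 221, 27, 7)
```

Emit:
{"name": "arm_command", "arguments": {"increments": [[-0.022,-0.002,0.05,0,0,-0.001],[-0.022,-0.002,0.12,0,0,-0.001],[-0.022,-0.002,0.17,0,0,-0.001],[-0.022,-0.002,0.19,0,0,-0.001],[-0.022,-0.002,0.19,0,0,-0.001]]}}

```text
t: 6.75
tool_pos: [0.5729, -0.1309, 0.3218]
orientation: [0.473, -3.105, -0.001]
force: [-0.0, 0.8, -0.5]
opening: 0.0116
gripper_force: 35.0
```

Emit:
{"name": "arm_command", "arguments": {"increments": [[0,0,0.02,0,0,0],[0,0,0.04,0,0,0],[0,0,0.06,0,0,0],[0,0,0.075,0,0,0],[0,0,0.075,0,0,0]]}}

```text
t: 7.38
tool_pos: [0.5729, -0.1308, 0.3069]
orientation: [0.473, -3.105, -0.0]
force: [-0.0, 0.2, -0.3]
opening: 0.0119
gripper_force: 35.0
```

Emit:
{"name": "arm_command", "arguments": {"increments": [[0,0,0.02,0,0,0],[0,0,0.035,0,0,0],[0,0,0.05,0,0,0],[0,0,0.06,0,0,0],[0,0,0.06,0,0,0]]}}

```text
t: 8.0
tool_pos: [0.573, -0.1308, 0.2951]
orientation: [0.473, -3.105, -0.0]
force: [-0.3, -0.5, -0.0]
opening: 0.0117
gripper_force: 35.0
```

Emit:
{"name": "arm_command", "arguments": {"increments": [[0,0,0.005,0,0,0],[0,0,0.01,0,0,0],[0,0,0.015,0,0,0],[0,0,0.02,0,0,0],[0,0,0.02,0,0,0]]}}

```text
t: 8.62
tool_pos: [0.573, -0.1308, 0.2912]
orientation: [0.473, -3.106, -0.0]
force: [0.4, 0.1, -0.6]
opening: 0.0118
gripper_force: 35.0
```

Emit:
{"name": "arm_command", "arguments": {"increments": [[0,0,0.004,0,0,0],[0,0,0.008,0,0,0],[0,0,0.012,0,0,0],[0,0,0.015,0,0,0],[0,0,0.015,0,0,0]]}}

```text
t: 9.25
tool_pos: [0.5732, -0.1309, 0.2905]
orientation: [-0.473, 3.105, -0.001]
force: [-7.4, 2.3, 14.0]
opening: 0.012
gripper_force: 35.0
```

Emit:
{"name": "arm_command", "arguments": {"increments": [[0,-0.003,-0.008,0,0,0.053],[0.001,-0.005,-0.008,0,0,0.107],[0.002,-0.008,-0.008,0,0,0.16],[0.003,-0.01,-0.008,0,0,0.213],[0.005,-0.012,-0.008,0,0,0.267]]}}

```text
t: 9.88
tool_pos: [0.573, -0.1336, 0.2905]
orientation: [0.84, 3.026, -0.0]
force: [0.1, -1.4, 2.5]
opening: 0.0117
gripper_force: 35.0
```

Emit:
{"name": "arm_command", "arguments": {"increments": [[0,-0.003,0,0,0,0.055],[0.001,-0.005,0,0,0,0.11],[0.002,-0.008,0,0,0,0.165],[0.004,-0.011,0,0,0,0.22],[0.004,-0.011,0,0,0,0.235]]}}

```text
t: 10.5
tool_pos: [0.5711, -0.1351, 0.2905]
orientation: [1.873, 2.521, 0.0]
force: [-1.1, -0.1, 2.6]
opening: 0.0114
gripper_force: 35.0
```

```bash
python3 - <<'E'
from h import *;from plant import *
s=read_state();print(s['t'],s['tool_pos'],s['orientation'],s['opening'],s['gripper_force'],s['force'],s['q'])
print(move(s,(.5702+.001,-.1316-.003,s['tool_pos'][2]),17.4))
S=read_camera('scene')['image'];W=read_camera('wrist')['image']
cv2.imwrite('pics/w5.png',np.hstack([W[100:480,130:510],cv2.resize(S[200:390,150:340],(380,380))])[...,::-1])
E
```

```text
10.5 [ 0.5711421  -0.13514558  0.29052028] [1.87314138e+00 2.52089216e+00 1.14515978e-04] 0.011430889191350038 34.97397422790527 [-1.08299775 -0.13937978  2.61485144] [-3.19620570e-01  1.76176812e-01  1.65040590e+00 -2.40989324e-04
  1.31407296e+00 -6.12283165e-01]
(array([ 0.0025,  0.0011, -0.    ]), array([ 0.0002,  0.0002, -0.0035]))
```

View pics/w5.png

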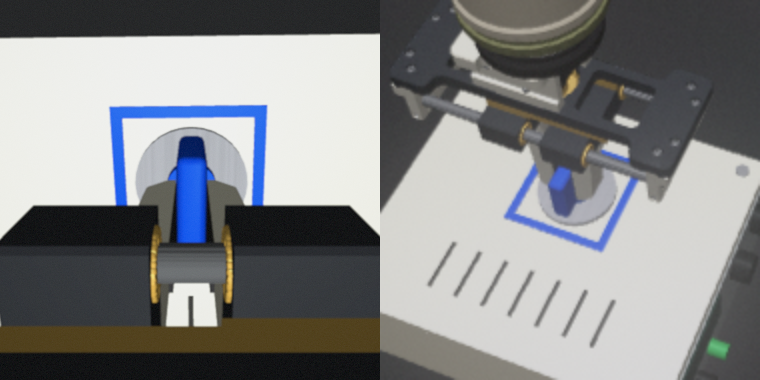

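The flange lies flat on the cover, centred in the frame, with the wing turned square. Now I release.

Emit:
{"name": "arm_command", "arguments": {"increments": [[0,0,0,0,0,0],[0,0,0,0,0,0],[0,0,0,0,0,0],[0,0,0,0,0,0],[0,0,0,0,0,0]], "fingers": -0.1}}

```text
t: 11.22
tool_pos: [0.571, -0.1349, 0.2899]
orientation: [-1.869, -2.525, 0.0]
force: [0.6, 0.4, 0.5]
opening: 0.0503
gripper_force: 0.0
```

Emit:
{"name": "arm_command", "arguments": {"increments": [[0,0,-0.1,0,0,0],[0,0,-0.25,0,0,0],[0,0,-0.4,0,0,0],[0,0,-0.6,0,0,0],[0,0,-0.6,0,0,0]]}}

```text
t: 11.85
tool_pos: [0.5719, -0.1352, 0.4163]
orientation: [1.864, 2.518, 0.005]
force: [0.2, -0.1, -1.0]
opening: 0.0512
gripper_force: 0.0
```

```bash
python3 - <<'E'
from h import *;from plant import *
s=read_state();print(s['t'],s['tool_pos'],s['opening'],s['gripper_force'],s['force'])
S=read_camera('scene')['image'];W=read_camera('wrist')['image']
cv2.imwrite('pics/w6.png',np.hstack([W[100:480,130:510],S[100:480,100:480]])[...,::-1])
E
```

```text
11.85 [ 0.57192171 -0.13521694  0.41629173] 0.05115249433612622 0.0 [ 0.20106274 -0.10851784 -1.03185554]
```

View pics/w6.png

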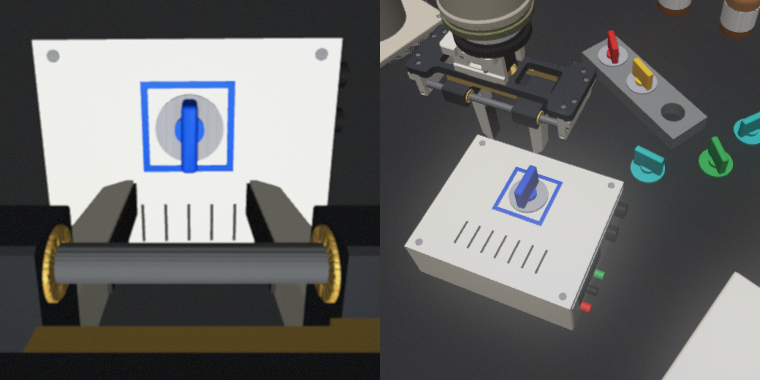

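The stud stands upright, flange flat and centred in the frame, wing square across the slot; the gripper is clear.

```bash
python3 -c "
from plant import *
print(close_job())"
```

```text
the job is handed in; nothing more can be done
None
```

The blue stud is fully home in the slot, turned a quarter turn so its wing is square across the slot, and released; the yellow and red studs are still in the stand, and the job was handed in soon after 11.85 s, though no verdict came back.

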